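Tip the medicine carton down into the taped frame

ROBOT

A 6-joint arm with a two-finger parallel gripper is mounted at the origin on a cart in front of the work surface, level with it; the furniture and walls round the work are solid. World frame = base frame: x ahead of the robot, y to its left, z up, the work surface at z = 0. Lengths are in mm, angles in rad, forces in N, time in s.
With the tool pointing down it reaches from about 350 to 975 mm from the base axis. Payload 7.1 kg.
Tool frame: the origin (TCP) lies on the centre line of the jaws, within the pads' length; the fingertips stand 22 mm ahead of it and the grasp point (between the pads) lies 3 mm ahead of it; z points along the fingers, y is the direction in which the jaws open and shut (so a half turn about z gives the same grasp; the last joint's range is limited). The gripper opens to 88 mm and grips with 3 to 60 N. Pads are 20 mm wide; open, the fingers measure 115 mm over their backs; the gripper's body (75 mm by 178 mm) begins 61 mm behind the grasp point.
Start: joints at [1.287, 0.423, 1.63, -0, 1.089, -0.019], TCP at [163.541, 603.207, 244.675] pointing down, gripper open.
Joint ranges: [-3, 3], [-0.9, 2.11], [0.09, 2.58], [-1.31, 4.45], [0.11, 2.69], [-2.54, 2.54]. Speed limits (rad/s): [2.39, 2.39, 3.01, 3.14, 3.14, 3.14].

INTERFACE

Orientations are given as a unit quaternion [x, y, z, w].
In Python, from bench import sense, snapshot, close_job gives the robot as it stands.
- The arm moves only by the tool play_rows, never from a script. Its arguments are lists of equal length, an entry for each row: "delta_rot": the turn, a rotation vector about the tool's x, y, z in rad, a list of three; "linear": the shift along the tool's x, y, z in cm, a list of three; "gripper": the closure in counts, from 0 (fully open) to 255 (shut). A call has exactly 8 rows; each row is the pose to reach, as a shift and turn from the pose measured when the call began, along the tool's axes at that moment; what a row does not reach only later rows make up. A row lasts 1/10 s, in which the tool goes at most 50 mm and 8.59 degrees, less where a joint would pass 70% of its speed; a pose out of reach is approached as far as the arm can. A call with a gripper value outside its range is refused whole. The fingers move at their own pace and stop on an object; "force" is the grip in N (left out, the last holds). Time passes only in rows, so rows that repeat a pose let the fingers close, or fill a call up. It gives the time, the measured TCP pose, the force and the opening at its end, in the units of the state.
- sense(): the state, without advancing time (a new reading comes with each control period).
- snapshot(name): name is "scene" or "top" or "wrist"; returns a dict with "image" (384x512x3 uint8, blue, green, red), "fx", "fy", "cx", "cy" (pixels), "world_from_camera" (4x4, takes a point from camera to world coordinates). Camera axes: x right, y up, looking along -z (the intrinsics and any distortion apply to the point x, -y, -z); pixel columns grow to the right and rows downward; lengths in mm; the calibration is good to about 2 mm. A picture is of the moment at which its call begins. There is no depth.
- close_job(): hands the job in, once; it reports no verdict.
The state is a dict: "clock": time; "qpos": joint angles; "qd": joint speeds; "tau": joint torques, N m; "eef_pos": TCP position; "eef_rot": TCP orientation; "ft_force": force on the tool from outside, world axes, zero at the start; "moment": the same for the moment, N m; "width": opening from 0.0 (shut) to 1.0 (fully open).
Only numpy, scipy, OpenCV 4.12 (cv2) and the standard library are available. Lean on these libraries where they do the work, as an engineer would, in place of code of your own. Each camera call takes 0.05 s, during which the arm holds its last target. There are 200 camera calls.

TASK

With the fingertips, slide the medicine carton that stands on end, still upright, towards the empty tape frame until its foot has just crossed the nearer short strip of tape; then push it high up so that it topples away along the frame and lands on a broad side inside the frame, open flap end pointing to the far short strip. Only push it: do not pick it up, and do not tip it over outside and shove it in afterwards. The box may lie on the tape but not beyond it (the thin flap does not count); leave the things round about as they are.

Things in the scene. Friction and masses are not known exactly. Their poses are not given: they have to be found in the camera images.
- carton: Folding medicine carton (0.08 to 0.16 kg) standing on its closed end, open end up. Closed box: x -18 to +18, y -57 to +35, z 0 to +45 mm from the origin. A paper-thin lid flap goes on to y +57 and leans out to z +55 mm, without resistance. At the start y points up and x to the frame's far end within 0.15 rad: push on the broad 45 mm wide face x = -18 mm; it lands on face x = +18 mm.
- carton_foot (a point): Centre of the carton's closed end, on which it stands; the leading bottom edge is 18 mm further towards the frame. Pushed within 25 mm of the table the carton slides upright.
- carton_mid (a point): Centre of the carton's closed box: 46 mm above the table when it stands, 18 mm when it lies on a broad side. Pushed about 75 mm above the table the carton tips about its leading bottom edge, and past about 0.37 rad it falls by itself.
- foot_corner1 (a point): On the closed end of the carton, middle of its edge at z = 0 (half way along the 36 mm).
- foot_corner2 (a point): On the closed end of the carton, middle of its edge at z = 45 mm.
- head_corner1 (a point): On the open end of the box (flap not counted), middle of its edge at z = 0.
- head_corner2 (a point): On the open end of the box (flap not counted), middle of its edge at z = 45 mm.
- tape_frame: Rectangle of brown paper tape, 14 mm wide, under 1.5 mm thick, stuck on the table: no obstacle. Opening 164 mm (x) by 96 mm (y), outside 192 by 124 mm. Origin at its centre on the table, z up. The carton starts beyond the short strip at -x, its centre 140 to 175 mm from the frame's centre, at most 12 mm off the frame's x axis. x points to the far short strip, the way the carton must fall.
- vial_a: Bystander: glass vial standing upright, 16 mm across, 39 mm tall, beside the frame; origin under its centre.
- vial_b: Bystander: another such vial, 16 mm across, 39 mm tall, beside the frame; origin under its centre.
- date_stamp: Bystander: date stamp standing on its 22 x 48 mm foot, 69 mm tall, beside the frame; origin under its centre.
- plaster: Bystander: roll of sticking plaster lying flat, 62 x 65 x 26 mm, beside the frame; origin under its centre.
- carton_b: Bystander: another folding carton, lying down, 36 x 115 x 53 mm, away from the frame; origin under its centre.
- syringe: Bystander: capped syringe lying on the table, 20 x 130 x 11 mm; origin under its centre.

How it is judged:
By the outcome, as a careful person would: the job done as asked, in the order asked, and still so for the second after the job is handed in, with the robot touching nothing.
It also fails if it takes over 45 s, if anything falls off the work surface, if the arm or the gripper's body presses on something with over 40 N, if the wrist force passes 120 N, or if a joint passes its speed limit or range.

## Working session

There is one attempt and no reset: what is moved stays moved. The work goes in short steps, Python scripts to look and compute and a tool call to move; the robot and the scene stay as the last step left them, time stands still between calls to the robot, and variables do not carry over. Pictures are saved under pics/ and viewed, about 8 in all and at most 12, crops included, and the job is handed in when it is done.

Besides the shell and the picture viewer there is one more tool, called after "Call:" as name(argument=value, ...), one argument or row to a line, values as JSON. play_rows: Moves the arm, as the interface text tells. Its arguments: {"type":"object","properties":{"delta_rot":{"type":"array"},"linear":{"type":"array"},"gripper":{"type":"array"},"force":{"type":"number"}},"required":["delta_rot","linear","gripper"]}

```bash
mkdir -p pics; ls
python3 - <<'E'
from bench import sense,snapshot
import cv2,numpy as np,pickle
s=sense();print({k:np.round(v,3).tolist() for k,v in s.items()})
for n in("scene","top"):
    d=snapshot(n);pickle.dump(d,open(n+".pkl","wb"));cv2.imwrite(f"pics/{n}0.png",d["image"]);print(n,d.keys(),d["fx"],d["fy"],d["cx"],d["cy"],np.round(d["world_from_camera"],3).tolist())
E
```

```text
pics
{'clock': 0.0, 'qpos': [1.287, 0.424, 1.631, -0.0, 1.089, -0.019], 'qd': [0.0, -0.001, -0.0, 0.001, -0.0, -0.001], 'tau': [-0.002, -54.46, -27.366, 0.064, 0.023, -0.0], 'eef_pos': [163.385, 602.721, 243.872], 'eef_rot': [0.132, 0.991, -0.001, -0.0], 'ft_force': [0.423, 0.317, 0.213], 'moment': [0.001, 0.083, 0.006], 'width': 1.001}
scene dict_keys(['image', 'fx', 'fy', 'cx', 'cy', 'world_from_camera']) 427.74580490274826 427.74580490274826 261.1467239735179 188.18894411477473 [[0.89, 0.269, -0.369, 122.625], [-0.456, 0.492, -0.741, -879.97], [-0.017, 0.828, 0.56, 797.18], [0.0, 0.0, 0.0, 1.0]]
top dict_keys(['image', 'fx', 'fy', 'cx', 'cy', 'world_from_camera']) 349.10419283117756 349.10419283117756 253.6096801494053 195.12871144860213 [[0.016, 0.982, -0.186, 367.615], [-1.0, 0.017, -0.0, 39.033], [0.003, 0.186, 0.983, 1203.167], [0.0, 0.0, 0.0, 1.0]]
```

View pics/scene0.png

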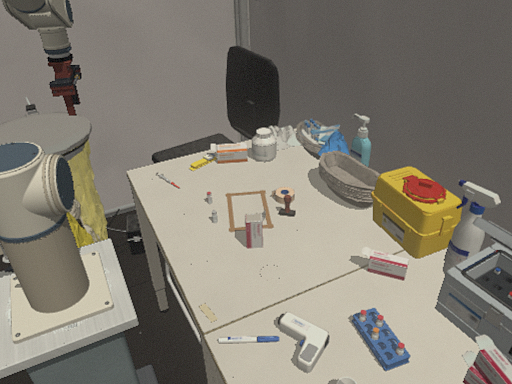

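View pics/top0.png

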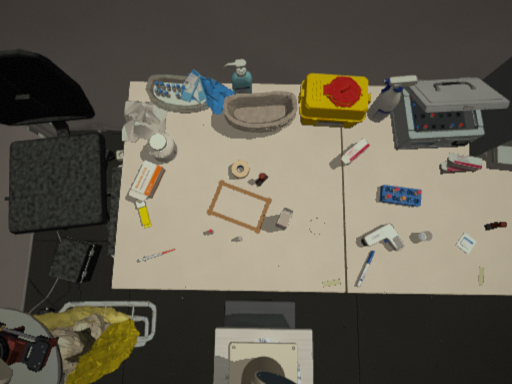

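The scene view shows the frame around (250,210), the carton at (254,230), the vials at (209,197) and (214,216), and the stamp at (288,205). In the top view the frame is at (240,206) and the carton at (285,217). Next I measure the frame and enlarge the crops.

```bash
cat > h.py <<'E'
import numpy as np,cv2,pickle
def ray(d,p):
    M=d["world_from_camera"]
    v=np.array([(p[0]-d["cx"])/d["fx"],-(p[1]-d["cy"])/d["fy"],-1.]);return M[:3,3],M[:3,:3]@v
def onz(d,p,z=0):
    o,v=ray(d,p);return (o+v*(z-o[2])/v[2])
def proj(d,P):
    M=d["world_from_camera"];c=M[:3,:3].T@(np.asarray(P)-M[:3,3])
    return np.array([d["cx"]+d["fx"]*c[0]/-c[2],d["cy"]-d["fy"]*c[1]/-c[2]])
def tape(d,roi):
    x0,y0,x1,y1=roi;im=d["image"][y0:y1,x0:x1];h=cv2.cvtColor(im,cv2.COLOR_BGR2HSV)
    m=cv2.inRange(h,(5,80,80),(20,255,230));n,l,st,_=cv2.connectedComponentsWithStats(m)
    i=1+np.argmax(st[1:,4]);return (l==i).astype(np.uint8),(x0,y0)
E
python3 - <<'E'
from h import *
for n,roi,crop in(("top",(195,170,285,240),(190,150,310,255)),("scene",(220,180,280,240),(195,175,305,260))):
    d=pickle.load(open(n+".pkl","rb"))
    m,o=tape(d,roi)
    c=max(cv2.findContours(m,cv2.RETR_EXTERNAL,cv2.CHAIN_APPROX_NONE)[0],key=cv2.contourArea)[:,0]+np.array(o)
    w=np.array([onz(d,p,1)[:2] for p in c]).astype(np.float32)
    print(n,m.sum(),cv2.minAreaRect(w),cv2.boxPoints(cv2.minAreaRect(w)).round().tolist())
    x0,y0,x1,y1=crop;cv2.imwrite(f"pics/{n}c.png",cv2.resize(d["image"][y0:y1,x0:x1],None,fx=6,fy=5.6 if n=='top' else 6,interpolation=cv2.INTER_CUBIC))
E
```

```text
top 687 ((556.0294799804688, 89.46418762207031), (196.77474975585938, 130.91537475585938), 69.79676818847656) [[461.0, 20.0], [583.0, -25.0], [651.0, 159.0], [529.0, 204.0]]
scene 388 ((558.042236328125, 89.29168701171875), (195.45724487304688, 126.97344207763672), 69.5228271484375) [[464.0, 20.0], [583.0, -24.0], [652.0, 159.0], [533.0, 203.0]]
```

View pics/topc.png

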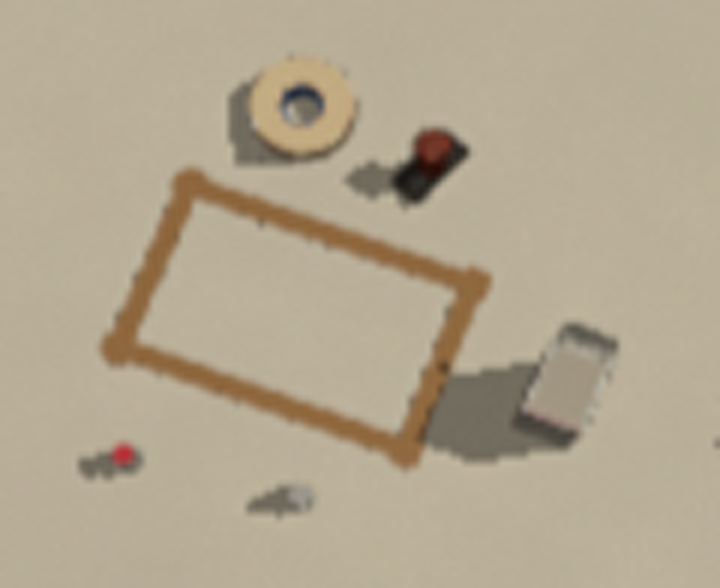

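View pics/scenec.png

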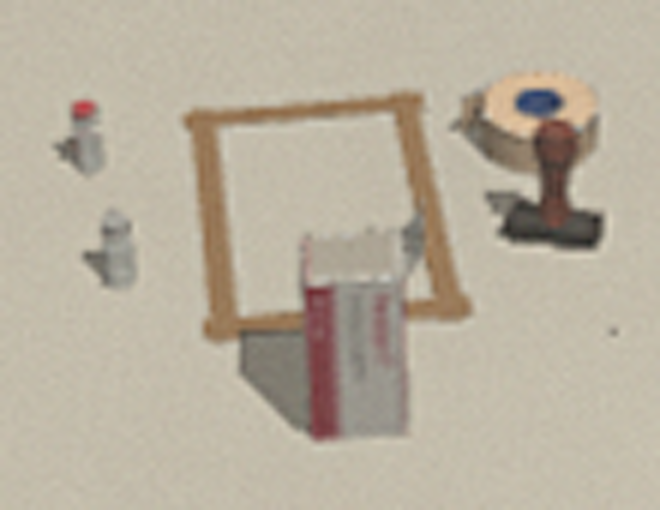

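The top crop shows the carton's top face with corners near (553,345), (612,365), (585,432) and (525,410). The scene crop shows the near face's base corners at (313,438) and (405,434), and its top at (305,285) and (400,280).

Run:
```python
from h import *
t=pickle.load(open("top.pkl","rb"));s=pickle.load(open("scene.pkl","rb"))
a=np.radians(69.65);C=np.array([557,89.4]);R=np.array([[np.cos(a),np.sin(a)],[-np.sin(a),np.cos(a)]])
f=lambda P:(R@(np.asarray(P)[:2]-C)).round(1)
for p in((553,345),(612,365),(585,432),(525,410)):
    w=onz(t,(190+p[0]/6,150+p[1]/5.6),92);print("top",w.round(),f(w))
for p,z in(((313,438),0),((405,434),0),((305,285),92),((403,280),92),((307,236),92)):
    w=onz(s,(195+p[0]/6,175+p[1]/6),z);print("sc",w.round(),f(w))
for n,p,z in(("va",(122,455),39),("vb",(298,495),39),("st",(435,145),69),("stfoot",(412,180),15),("pl",(300,105),26)):
    w=onz(t,(190+p[0]/6,150+p[1]/5.6),z);print(n,w.round(),f(w))
```

```text
top [525. -53.  92.] [-145.  -20.]
top [514. -85.  92.] [-178.4  -20.6]
top [476. -71.  92.] [-178.2   20.6]
top [488. -39.  92.] [-144.1   20.5]
sc [480. -69.   0.] [-175.3   17.3]
sc [518. -87.   0.] [-178.4  -24.9]
sc [478. -71.  92.] [-178.    17.8]
sc [518. -89.  92.] [-180.5  -25.2]
sc [494. -40.  92.] [-143.    13.8]
va [463. 181.  39.] [ 53.2 120.1]
vb [441.  83.  39.] [-46.4 106.6]
st [648.  10.  69.] [ -42.4 -112.6]
stfoot [639.  22.  15.] [-34.6 -99.8]
pl [683.  88.  26.] [  42.4 -118.4]
```

Carton centre is at about (-161,-2) mm in the frame's axes and is well aligned. I'll push with two fingers set about 20 mm apart, tilted back 0.45 rad so the gripper body stays clear. Target foot centre is about -63.

```bash
cat >> h.py <<'E'
from scipy.spatial.transform import Rotation as Ro
A=np.radians(69.65);CF=np.array([557,89.4,0]);U=np.array([np.cos(A),np.sin(A),0]);V=np.array([-np.sin(A),np.cos(A),0]);Z=np.array([0,0,1.])
def tgt(fx,fy,h,th=.45):  # front corner of fingertips at frame fx,fy, height h
    R=np.c_[U*np.cos(th)+Z*np.sin(th),-V,U*np.sin(th)-Z*np.cos(th)]
    return CF+U*fx+V*fy+Z*h-R@[10,0,22],Ro.from_matrix(R)
def cmd(s,p,R):
    R0=Ro.from_quat(s["eef_rot"])
    return "lin cm",R0.inv().apply(p-np.array(s["eef_pos"])).round()/10 if 0 else (R0.inv().apply(p-np.array(s["eef_pos"]))/10).round(2),"rot",(R0.inv()*R).as_rotvec().round(3)
def where(s):
    R=Ro.from_quat(s["eef_rot"]);P=np.array(s["eef_pos"])+R.apply([10,0,22])-CF
    return (np.array([P@U,P@V,P@Z])).round(1),R.as_matrix().round(2).tolist()
E
python3 - <<'E'
from h import *
from bench import sense
s=sense();p,R=tgt(-225,-2,170)
print(p,cmd(s,p,R)); print(cmd(s,np.array([430,330,240]),R),cmd(s,np.array([480,100,240]),R))
E
```

```text
[ 474.17144314 -139.66676696  185.46018091] ('lin cm', array([-49.43, -63.52,   5.94]), 'rot', array([-0.374,  0.342,  1.63 ]))
('lin cm', array([-32.87, -19.35,   0.43]), 'rot', array([-0.374,  0.342,  1.63 ])) ('lin cm', array([-43.71, -40.24,   0.45]), 'rot', array([-0.374,  0.342,  1.63 ]))
```

Call:
play_rows(
  delta_rot=[
    [-0.03, 0.03, 0.14],
    [-0.07, 0.06, 0.28],
    [-0.1, 0.09, 0.42],
    [-0.13, 0.12, 0.56],
    [-0.16, 0.15, 0.7],
    [-0.19, 0.18, 0.84],
    [-0.22, 0.2, 0.98],
    [-0.25, 0.23, 1.1],
  ],
  linear=[
    [-4.1, -2.4, 0],
    [-8.2, -4.8, 0],
    [-12.3, -7.2, 0],
    [-16.4, -9.6, 0],
    [-20.5, -12, 0],
    [-24.6, -14.4, 0],
    [-29, -17, 0],
    [-33, -19.4, 0],
  ],
  gripper=[197, 197, 197, 197, 197, 197, 197, 197],
)

```text
clock: 0.9
eef_pos: [432.2, 327.5, 244.3]
eef_rot: [0.628, 0.761, 0.132, -0.092]
ft_force: [0.3, 0.6, 0.1]
width: 0.311
```

Run:
```python
from h import *
from bench import sense
s=sense();p,R=tgt(-225,-2,170)
print(s["clock"],s["eef_pos"],s["width"],s["qpos"],cmd(s,p,R))
```

```text
0.9 [432.21329969 327.47107936 244.30272661] 0.3113799222676564 [0.48342453 0.24037714 1.94297873 0.37634938 0.81795251 0.05339605] ('lin cm', array([-46.16,  -4.58,  -9.08]), 'rot', array([-0.121,  0.112,  0.525]))
```

Call:
play_rows(
  delta_rot=[
    [-0.02, 0.01, 0.07],
    [-0.03, 0.03, 0.13],
    [-0.05, 0.04, 0.2],
    [-0.06, 0.06, 0.26],
    [-0.08, 0.07, 0.33],
    [-0.09, 0.08, 0.4],
    [-0.11, 0.1, 0.46],
    [-0.121, 0.112, 0.525],
  ],
  linear=[
    [-5, -0.5, -1],
    [-10, -1, -2],
    [-15, -1.5, -3],
    [-20, -2, -4],
    [-25, -2.5, -5],
    [-30, -3, -6],
    [-35, -3.5, -7],
    [-40, -4, -8],
  ],
  gripper=[197, 197, 197, 197, 197, 197, 197, 197],
)

```text
clock: 1.7
eef_pos: [466.7, -68.3, 195.6]
eef_rot: [0.801, 0.555, 0.183, -0.128]
ft_force: [1.1, 0.5, 0.1]
width: 0.229
```

Run:
```python
from h import *
from bench import sense
s=sense()
print(s["clock"],s["eef_pos"],s["width"],s["qpos"],where(s),cmd(s,*tgt(-225,-2,150)),cmd(s,*tgt(-225,-2,15)))
```

```text
1.7 [466.7301     -68.34832986 195.64797668] 0.2290616700245202 [-0.43941139  0.30606924  2.03994805  0.57592833  0.92168726 -0.46395879] (array([-160.7,   29.7,  180.2]), [[0.32, 0.94, 0.15], [0.84, -0.35, 0.41], [0.44, -0.0, -0.9]]) ('lin cm', array([-7.09,  3.2 , -0.08]), 'rot', array([ 0.001, -0.   , -0.003])) ('lin cm', array([-12.97,   3.21,  12.08]), 'rot', array([ 0.001, -0.   , -0.003]))
```

Call:
play_rows(
  delta_rot=[
    [0, 0, 0],
    [0, 0, 0],
    [0, 0, 0],
    [0, 0, 0],
    [0, 0, 0],
    [0, 0, 0],
    [0, 0, 0],
    [0, 0, 0],
  ],
  linear=[
    [-3.5, 1.6, 0],
    [-7.1, 3.2, -0.1],
    [-7.1, 3.2, -0.1],
    [-8.6, 3.2, 3],
    [-10.1, 3.2, 6.1],
    [-11.5, 3.2, 9.1],
    [-12.5, 3.2, 11],
    [-12.97, 3.2, 12.1],
  ],
  gripper=[197, 197, 197, 197, 197, 197, 197, 197],
)

```text
clock: 2.5
eef_pos: [473.2, -138.2, 28.8]
eef_rot: [0.801, 0.555, 0.183, -0.129]
ft_force: [-0.5, 0.2, 0.3]
width: 0.228
```

Run:
```python
from h import *
from bench import sense,snapshot
s=sense()
print(s["clock"],s["width"],where(s)[0],s["ft_force"],cmd(s,*tgt(-190,-2,15)),cmd(s,*tgt(-130,-2,15)))
t=snapshot("top");c=snapshot("scene")
a=cv2.resize(t["image"][170:260,220:330],(0,0),fx=4,fy=4);b=cv2.resize(c["image"][170:270,200:300],(360,360))
cv2.imwrite("pics/p1.png",np.hstack([a,b]))
```

```text
2.5 0.2281842922061792 [-224.    -0.6   13.3] [-0.52599665  0.2065957   0.26598621] ('lin cm', array([3.13, 0.13, 1.33]), 'rot', array([-0.002, -0.001, -0.004])) ('lin cm', array([8.53, 0.12, 3.95]), 'rot', array([-0.002, -0.001, -0.004]))
```

View pics/p1.png

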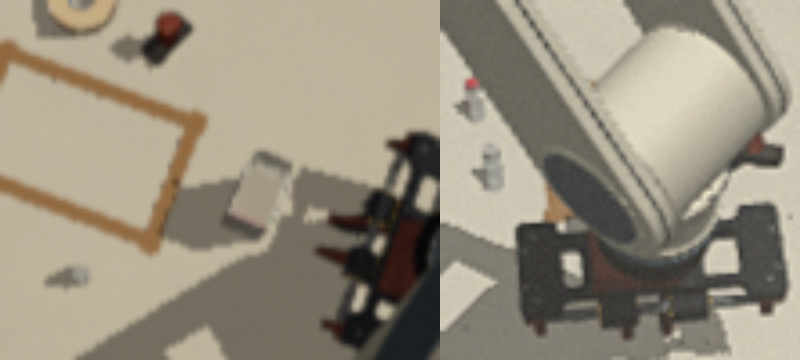

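Call:
play_rows(
  delta_rot=[
    [0, 0, -0.004],
    [0, 0, -0.004],
    [0, 0, -0.004],
    [0, 0, -0.004],
    [0, 0, -0.004],
    [0, 0, -0.004],
    [0, 0, -0.004],
    [0, 0, -0.004],
  ],
  linear=[
    [1.6, 0.1, 0.6],
    [3.13, 0.1, 1.33],
    [3.67, 0.1, 1.6],
    [4.21, 0.1, 1.86],
    [4.75, 0.1, 2.12],
    [5.3, 0.1, 2.38],
    [6.0, 0.1, 2.73],
    [6.75, 0.1, 3.08],
  ],
  gripper=[197, 197, 197, 197, 197, 197, 197, 197],
)

```text
clock: 3.4
eef_pos: [500.5, -69.0, 31.0]
eef_rot: [0.8, 0.557, 0.183, -0.128]
ft_force: [0.1, -0.6, 1.2]
width: 0.224
```

Run:
```python
from h import *
from bench import sense,snapshot
s=sense()
print(s["clock"],s["width"],where(s)[0],s["ft_force"],cmd(s,*tgt(-100,-2,15)),cmd(s,*tgt(-90,-2,15)))
t=snapshot("top");c=snapshot("scene")
a=cv2.resize(t["image"][170:260,220:330],(0,0),fx=4,fy=4);b=cv2.resize(c["image"][170:270,200:300],(360,360))
cv2.imwrite("pics/p2.png",np.hstack([a,b]))
```

```text
3.4 0.22413176537410945 [-149.6   -2.1   15.6] [ 0.12716137 -0.55125114  1.15898522] ('lin cm', array([ 4.44, -0.01,  2.21]), 'rot', array([-0.002, -0.001, -0.   ])) ('lin cm', array([ 5.34, -0.01,  2.65]), 'rot', array([-0.002, -0.001, -0.   ]))
```

View pics/p2.png

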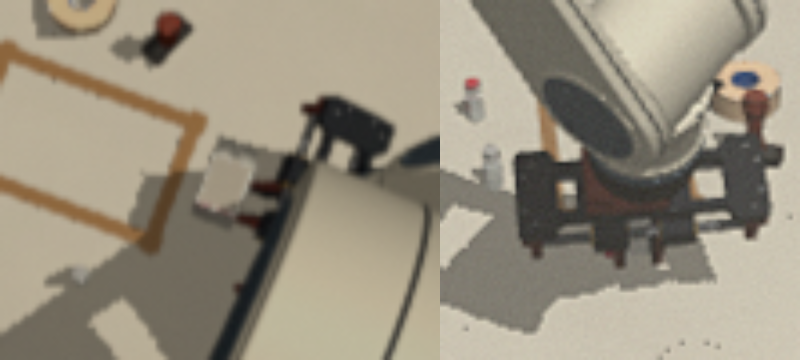

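The carton is still upright. Its top face is now centred near crop (226,180), with the fingertips against its rear face.

Run:
```python
from h import *
t=pickle.load(open("top.pkl","rb"))
f=lambda P:((P-CF)@U,(P-CF)@V)
for p in((226,181),(207,153),(252,160),(243,209),(196,200)):print(f(onz(t,(220+p[0]/4,170+p[1]/4),92)))
```

```text
(np.float64(-132.1568616689652), np.float64(-2.343303724739322))
(np.float64(-109.94487216056346), np.float64(-18.012223057433744))
(np.float64(-145.649487187761), np.float64(-25.84206590786351))
(np.float64(-152.7169623115539), np.float64(13.790161262886782))
(np.float64(-115.19332789386847), np.float64(20.682665807717093))
```

Call:
play_rows(
  delta_rot=[
    [0, 0, 0],
    [0, 0, 0],
    [0, 0, 0],
    [0, 0, 0],
    [0, 0, 0],
    [0, 0, 0],
    [0, 0, 0],
    [0, 0, 0],
  ],
  linear=[
    [0.8, 0, 0.42],
    [1.6, 0, 0.83],
    [2.4, 0, 1.23],
    [3.21, 0, 1.62],
    [4.02, 0, 2.01],
    [4.83, 0, 2.4],
    [5.55, 0, 2.75],
    [6.1, 0, 3.01],
  ],
  gripper=[197, 197, 197, 197, 197, 197, 197, 197],
)

```text
clock: 4.3
eef_pos: [524.1, -3.7, 30.5]
eef_rot: [0.8, 0.557, 0.183, -0.129]
ft_force: [-0.8, -1.2, 1.4]
width: 0.226
```

Run:
```python
from h import *
from bench import sense,snapshot
s=sense()
print(s["clock"],s["width"],where(s)[0],s["ft_force"],[cmd(s,*tgt(*g)) for g in((-100,-2,15),(-100,-2,75),(-86,-2,75),(-48,-2,73))])
t=snapshot("top");c=snapshot("scene")
a=cv2.resize(t["image"][170:260,190:300],(0,0),fx=4,fy=4);b=cv2.resize(c["image"][170:270,200:300],(360,360))
cv2.imwrite("pics/p3.png",np.hstack([a,b]))
```

```text
4.3 0.22589678406489372 [-80.1  -1.4  15. ] [-0.84526379 -1.20079995  1.37694536] [('lin cm', array([-1.79,  0.05, -0.86]), 'rot', array([-0.003, -0.001,  0.001])), ('lin cm', array([ 0.83,  0.03, -6.26]), 'rot', array([-0.003, -0.001,  0.001])), ('lin cm', array([ 2.09,  0.04, -5.65]), 'rot', array([-0.003, -0.001,  0.001])), ('lin cm', array([ 5.42,  0.04, -3.82]), 'rot', array([-0.003, -0.001,  0.001]))]
```

View pics/p3.png

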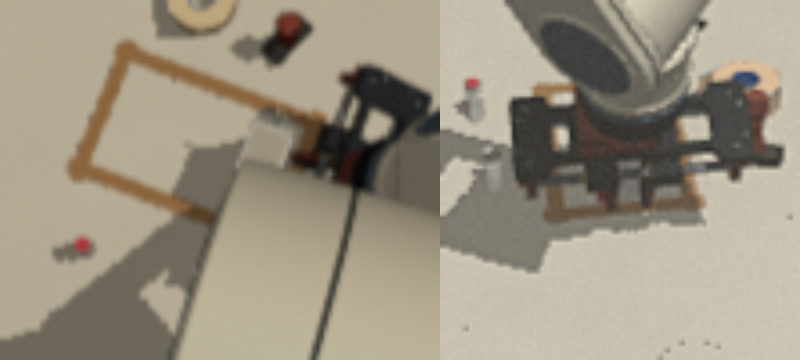

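The carton is upright with its rear face at the strip's inner edge and its foot inside the frame. I back off, rise to 75 mm and come up close behind it.

Call:
play_rows(
  delta_rot=[
    [0, 0, 0],
    [0, 0, 0],
    [0, 0, 0],
    [0, 0, 0],
    [0, 0, 0],
    [0, 0, 0],
    [0, 0, 0],
    [0, 0, 0],
  ],
  linear=[
    [-0.9, 0.02, -0.43],
    [-1.8, 0.05, -0.86],
    [-0.9, 0.05, -2.7],
    [0, 0.04, -4.5],
    [0.83, 0.03, -6.26],
    [0.83, 0.03, -6.26],
    [1.46, 0.03, -5.95],
    [2.09, 0.04, -5.65],
  ],
  gripper=[197, 197, 197, 197, 197, 197, 197, 197],
)

```text
clock: 5.2
eef_pos: [522.1, -9.4, 89.8]
eef_rot: [0.8, 0.557, 0.183, -0.129]
ft_force: [0.8, 0.3, -0.0]
width: 0.227
```

Run:
```python
from h import *
from bench import sense,snapshot
s=sense()
print(s["clock"],s["width"],where(s)[0],s["ft_force"],[cmd(s,*tgt(*g)) for g in((-80,-2,75),(-60,-2,75),(-43,-2,75))])
t=snapshot("top");a=cv2.resize(t["image"][170:260,190:300],(0,0),fx=5,fy=5);cv2.imwrite("pics/p4.png",a)
```

```text
5.2 0.22717695210500152 [-86.1  -1.6  74.3] [ 0.78433018  0.2685828  -0.02793559] [('lin cm', array([0.58, 0.03, 0.21]), 'rot', array([-0.004, -0.001,  0.   ])), ('lin cm', array([2.38, 0.04, 1.08]), 'rot', array([-0.004, -0.001,  0.   ])), ('lin cm', array([3.91, 0.04, 1.82]), 'rot', array([-0.004, -0.001,  0.   ]))]
```

View pics/p4.png

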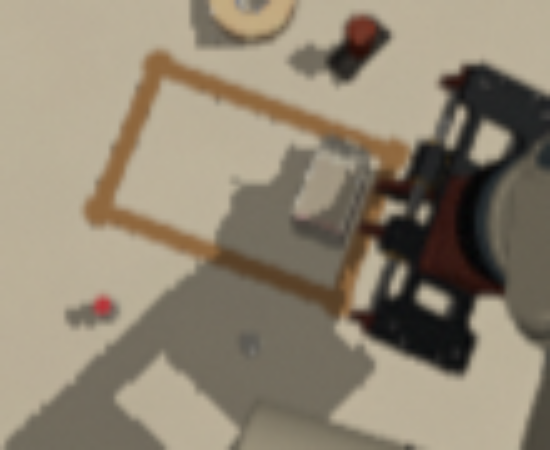

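The carton stands upright just inside the near strip and the fingers are 6 mm behind it at 75 mm height. Now the topple push.

Call:
play_rows(
  delta_rot=[
    [0, 0, 0],
    [0, 0, 0],
    [0, 0, 0],
    [0, 0, 0],
    [0, 0, 0],
    [0, 0, 0],
    [0, 0, 0],
    [0, 0, 0],
  ],
  linear=[
    [0.54, 0, 0.24],
    [1.0, 0, 0.46],
    [1.45, 0, 0.68],
    [2.0, 0, 0.94],
    [2.55, 0, 1.2],
    [3.1, 0, 1.46],
    [3.6, 0, 1.72],
    [3.9, 0, 1.85],
  ],
  gripper=[197, 197, 197, 197, 197, 197, 197, 197],
)

```text
clock: 6.05
eef_pos: [537.4, 32.8, 90.1]
eef_rot: [0.799, 0.557, 0.183, -0.13]
ft_force: [0.3, -0.7, 0.1]
width: 0.227
```

Run:
```python
from h import *
from bench import sense,snapshot
s=sense()
print(s["clock"],s["width"],where(s)[0],s["ft_force"],[cmd(s,*tgt(*g)) for g in((-120,-2,140),(-200,-2,200))])
t=snapshot("top");a=cv2.resize(t["image"][170:260,190:300],(0,0),fx=5,fy=5);cv2.imwrite("pics/p5.png",a)
```

```text
6.05 0.22665878373497067 [-41.3  -1.2  74.7] [ 0.28004709 -0.69701691  0.06366881] [('lin cm', array([-4.22,  0.02, -9.31]), 'rot', array([-0.005, -0.002,  0.001])), ('lin cm', array([ -8.8 ,  -0.03, -18.21]), 'rot', array([-0.005, -0.002,  0.001]))]
```

View pics/p5.png

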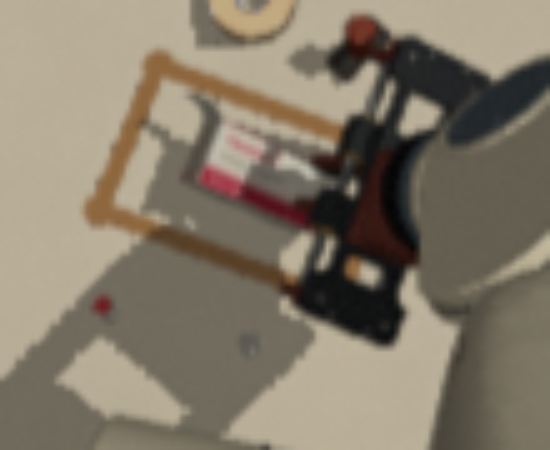

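The carton lies along the frame, open end pointing to the far strip. I retreat back and up.

Call:
play_rows(
  delta_rot=[
    [0, 0, 0],
    [0, 0, 0],
    [0, 0, 0],
    [0, 0, 0],
    [0, 0, 0],
    [0, 0, 0],
    [0, 0, 0],
    [0, 0, 0],
  ],
  linear=[
    [-0.8, 0, -1.8],
    [-2, 0, -4.4],
    [-3.2, 0, -7],
    [-4.2, 0, -9.3],
    [-5.4, 0, -11.6],
    [-6.6, 0, -13.8],
    [-7.7, 0, -16],
    [-8.8, 0, -18.2],
  ],
  gripper=[197, 197, 197, 197, 197, 197, 197, 197],
)

```text
clock: 6.9
eef_pos: [482.1, -118.0, 216.9]
eef_rot: [0.8, 0.557, 0.182, -0.129]
ft_force: [0.2, -0.7, -0.7]
width: 0.222
```

Call:
play_rows(
  delta_rot=[
    [0, 0, 0],
    [0, 0, 0],
    [0, 0, 0],
    [0, 0, 0],
    [0, 0, 0],
    [0, 0, 0],
    [0, 0, 0],
    [0, 0, 0],
  ],
  linear=[
    [-3, 0, -2],
    [-6, 0, -4],
    [-8, 0, -5],
    [-10, 0, -6],
    [-12, 0, -6],
    [-14, 0, -6],
    [-15, 0, -6],
    [-15, 0, -6],
  ],
  gripper=[197, 197, 197, 197, 197, 197, 197, 197],
)

```text
clock: 7.7
eef_pos: [425.3, -270.3, 205.5]
eef_rot: [0.8, 0.556, 0.182, -0.129]
ft_force: [-0.2, -0.6, 1.1]
width: 0.228
```

Run:
```python
from h import *
from bench import sense,snapshot
s=sense();print(s["clock"],where(s)[0],s["ft_force"])
t=snapshot("top");c=snapshot("scene")
pickle.dump(t,open("t2.pkl","wb"));pickle.dump(c,open("c2.pkl","wb"))
a=cv2.resize(t["image"][165:245,200:280],(400,400),interpolation=cv2.INTER_CUBIC);b=cv2.resize(c["image"][180:250,205:305],(400,280),interpolation=cv2.INTER_CUBIC)
cv2.imwrite("pics/p6.png",np.hstack([a,np.vstack([b,np.zeros((120,400,3),np.uint8)])]))
```

```text
7.7 [-364.5   -1.6  190.1] [-0.20373747 -0.64653521  1.12377328]
```

View pics/p6.png

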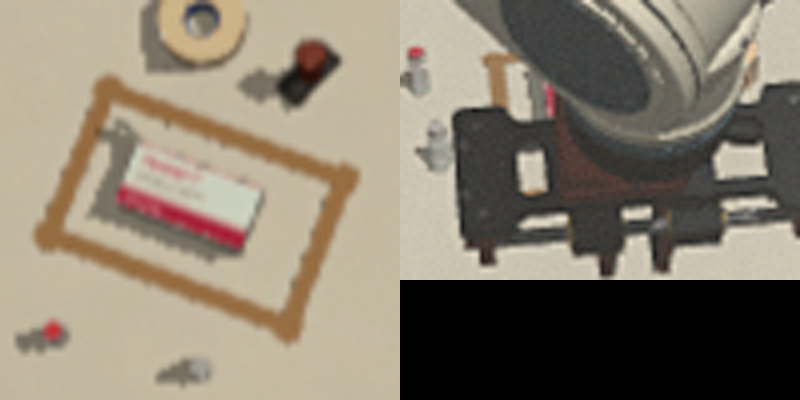

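Run:
```python
from h import *
from bench import close_job
t=pickle.load(open("t2.pkl","rb"))
for p in((137,143),(266,190),(240,250),(116,200)):
    P=onz(t,(200+p[0]/5,165+p[1]/5),36)-CF;print((P@U).round(),(P@V).round())
print(close_job())
```

```text
49.0 -19.0
-45.0 -21.0
-43.0 24.0
47.0 22.0
the job is handed in; nothing more can be done
None
```

The carton is lying on its broad side inside the tape frame, with its open flap end pointing to the far short strip. The job is handed in.

- **Slide:** I pushed it upright by about 99 mm with two fingertips at about 15 mm height. That brought the whole foot just past the nearer strip, with the rear bottom edge at about -80 mm in the frame's axes; the strip's inner edge is at -82. I took "foot has just crossed" to mean the whole foot, not only the leading edge.
- **Topple:** I pushed at about 75 mm height until it fell along the frame, then pulled the arm clear.
- **Last check (top camera):** the box spans about x -45 to +49 and y -21 to +24 mm. The opening is ±82 by ±48 mm, so it touches no tape.
- **Neighbours:** by eye, the stamp and one vial are at the same pixels as before, and the other vial and the plaster look undisturbed. I did not recheck `carton_b` or the syringe; the arm never worked near them.
- **Limits:** force readings between moves stayed under 2 N, and the robot clock was about 8 s at hand-in.

The arm blocked the scene camera at the end, so the final check rests on the top view only.

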